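Make up the component kits for two artificial legs

ROBOT

A 7-joint arm with a two-finger parallel gripper is mounted at the origin on the work surface. World frame = base frame: x ahead of the robot, y to its left, z up, the work surface at z = 0. Lengths are in m, angles in rad, forces in N, time in s.
With the tool pointing down it reaches from about 0.425 to 0.925 m from the base axis. Payload 6.8 kg.
Tool frame: the origin (TCP) lies at the very end of the fingers, on their centre line; the grasp point (between the pads) lies 19 mm behind it; x points along the fingers, z is the direction in which the jaws open and shut, and the axes are right-handed (so a half turn about x gives the same grasp; the last joint's range is limited). The gripper opens to 88 mm and grips with 3 to 60 N. Pads are 20 mm wide; open, the fingers measure 115 mm over their backs; the gripper's body (75 mm by 178 mm) begins 61 mm behind the grasp point.
Start: joints at [-1.318, 0.477, 0.022, 1.555, -0.011, 1.109, -0.083], TCP at [0.238, 0.632, 0.223] pointing down, gripper open.
Joint ranges: [-2.96, 2.96], [-0.34, 2.1], [-1.41, 1.46], [0.24, 2.44], [-1.37, 4.51], [0.17, 1.92], [-2.96, 2.96]. Speed limits (rad/s): [2.39, 2.39, 3.14, 3.14, 3.14, 3.14, 3.14].

INTERFACE

Orientations are given as a unit quaternion [w, x, y, z].
In Python, from rig import * gives the robot as it stands. The module is installed in compiled form; this text tells all that it offers.
- The arm moves only by the shell command python3 -m jog 'ROWS' [FORCE]. ROWS is JSON, a list of rows, each an object with "turn": the turn, a rotation vector about the tool's x, y, z in degrees, a list of three; "translation": the shift along the tool's x, y, z in mm, a list of three; "grip": the finger opening in mm, from 0 to 87.8. In form: [{"turn": [wx, wy, wz], "translation": [x, y, z], "grip": grip}, ...]. A call has 1 to 12 rows; each row shifts and turns the commanded pose from where the row before left it, along the tool's axes as they then stand; what a row does not reach is not made up. A row lasts 1/12 s, in which the tool goes at most 41.7 mm and 7.16 degrees, less where a joint would pass 70% of its speed; a pose out of reach is approached as far as the arm can. A call with a gripper value outside its range is refused whole. The fingers move at their own pace and stop on an object; FORCE is the grip in N (left out, the last holds). Time passes only in rows, so rows that do not move let the fingers close. It gives the time, the measured TCP pose, the force and the opening at its end, in the units of the state.
- read_state(): the state, without advancing time (a new reading comes with each control period).
- camera(name): name is "scene" or "top"; returns the picture (420x560x3 uint8, red, green, blue); there is no depth.
- camera_params(name): a dict with "fx", "fy", "cx", "cy" (pixels), "dist_coeffs" ([k1, k2, p1, p2, k3] as OpenCV has them; the pictures are not rectified), "R" (3x3) and "t" (3): a world point X has camera coordinates R X + t. Camera axes: x right, y down, z forward; pixel columns grow to the right and rows downward; lengths in m; the calibration is good to about 2 mm. A picture is of the moment at which its call begins. camera_params takes no time and is no camera call.
- hand_in(): hands the job in, once; it reports no verdict.
The state is a dict: "clock": time; "qpos": joint angles; "joint_velocities": joint speeds; "effort": joint torques, N m; "ee_pos": TCP position; "tool_rot": TCP orientation; "force": force on the tool from outside, world axes, zero at the start; "moment": the same for the moment, N m; "gripper_width": opening from 0.0 (shut) to 1.0 (fully open).
Only numpy, scipy, OpenCV 4.12 (cv2) and the standard library are available. Lean on these libraries where they do the work, as an engineer would, in place of code of your own. Each camera call takes 0.05 s, during which the arm holds its last target. There are 200 camera calls.

TASK

Make up the parts kits for two artificial legs in the two grey trays, one part to a compartment, each part set down flat on the tray's floor and not dropped or knocked about. The above-knee kit, in the tray with two long compartments, is the knee joint and the long tube lying down; the below-knee kit, in the tray with one long and two square compartments, is the short tube lying down in the long compartment, and the four-hole pyramid plate (pyramid up) and the tube clamp adapter (standing upright, bore up) in the two square ones. Leave the three-armed anchor on the bench where it lies.

Things in the scene. Friction and masses are not known exactly. Their poses are not given: they have to be found in the camera images.
- tray_two: Grey open tray 206 mm square, fixed. Walls 22 mm high and 3 thick, floor 3 thick, dividers 3 thick, tops 18.5 above the bench. Origin: centre of underside. Above-knee tray: one divider along x (at y = 0), so two long compartments, each 200 mm in x by 98.5 in y, centred at y = +51 and -51 mm.
- tray_three: Grey open tray 206 mm square, fixed. Walls 22 mm high and 3 thick, floor 3 thick, dividers 3 thick, tops 18.5 above the bench. Origin: centre of underside. Below-knee tray: divider along x (at y = 0); long compartment on the -y side (200 x 98.5 mm, centre y = -51); the +y side is split at x = 0 into two squares of 98.5 mm, centres x = +51 and -51, y = +51.
- tube_long: Long tube adapter, the longer of two bright leg tubes, lying down: 170 mm long, round aluminium tube 30 mm diameter, steel receiver head 34 long, 34 wide, 30 high at its +x end. 180 g. Origin: on the axis at half length, 15 mm above what it lies on; x towards the head. Balances about 10 mm from the origin towards the head. Grip across y.
- tube_short: Short tube adapter, the shorter of two bright leg tubes, lying down: 110 mm long, round aluminium tube 30 mm diameter, steel receiver head 34 long, 34 wide, 30 high at its +x end. 130 g. Origin: on the axis at half length, 15 mm above what it lies on; x towards the head. Balances about 8 mm from the origin towards the head. Grip across y.
- knee: Knee joint lying on its side, 138 mm long. Black frame 46 wide (y), 46 high, from x = -36 to +28 mm; round 41 mm tube clamp at the -x end, to x = -64; aluminium head and small steel pyramid at the +x end, to x = +73. 420 g. Origin: mid width and height of the frame, 23 mm above what it lies on, near the balance point; x towards the pyramid. Grip the frame across y.
- plate: Four-hole pyramid plate: steel, 54 mm square, 9 thick, lying flat; from its middle stands a square boss (the pyramid), 20 mm a side from 20 to 34 mm above the underside, with a 16 mm neck below. 110 g. Origin: centre of underside; z up through the boss, x and y along the sides of plate and boss.
- clamp: Tube clamp adapter: short aluminium socket standing upright, 46 mm tall, 42 mm diameter in the lower 19 mm and 40 above, open 31 mm bore on top, split lug with cross screw on its +x side reaching 31 mm from the axis. 120 g. Origin: centre of underside; z up along the bore. Grip across y.
- anchor: Three-armed laminating anchor, dark steel, lying flat: hub 38 mm diameter, 10 high, arms 4 mm thick reaching 46 mm from the centre. Belongs to neither kit. Origin: centre of underside.
Things that resemble listed ones, but are neither listed nor needed, are in the scene too. Leave any red look-alike of the plate alone. Leave any turquoise look-alike of the tube_short alone.

How it is judged:
By the outcome, as a careful person would: the job done as asked, in the order asked, and still so for the second after the job is handed in, with the robot touching nothing.
It also fails if it takes over 128 s, if anything falls off the work surface, if the arm or the gripper's body presses on something with over 40 N, if the wrist force passes 120 N, or if a joint passes its speed limit or range.

## Working session

There is one attempt and no reset: what is moved stays moved. The work goes in short steps, Python scripts to look and compute and a shell command to move; the robot and the scene stay as the last step left them, time stands still between calls to the robot, and variables do not carry over. Pictures are saved under pics/ and viewed, about 12 in all and at most 16, crops included, and the job is handed in when it is done.

```bash
mkdir -p pics; cat > h.py <<'E'
from rig import *
import numpy as np, cv2
def snap(n,f):
    im=camera(n); cv2.imwrite(f'pics/{f}.png',cv2.cvtColor(im,cv2.COLOR_RGB2BGR)); return im
def ray(n,px):
    p=camera_params(n);K=np.array([[p['fx'],0,p['cx']],[0,p['fy'],p['cy']],[0,0,1]])
    u=cv2.undistortPoints(np.array(px,float).reshape(-1,1,2),K,np.array(p['dist_coeffs'])).reshape(-1,2)
    R=np.array(p['R']);t=np.array(p['t']);d=np.c_[u,np.ones(len(u))]@R
    return -R.T@t,d
def plane(n,px,z):
    c,d=ray(n,px); return c+d*((z-c[2])/d[:,2])[:,None]
def proj(n,X):
    p=camera_params(n);K=np.array([[p['fx'],0,p['cx']],[0,p['fy'],p['cy']],[0,0,1]])
    return cv2.projectPoints(np.array(X,float).reshape(-1,1,3),cv2.Rodrigues(np.array(p['R']))[0],np.array(p['t']),K,np.array(p['dist_coeffs']))[0].reshape(-1,2)
E
python3 - <<'E'
from h import *
snap('top','t0');snap('scene','s0')
print(read_state())
for n in('top','scene'):
    c,d=ray(n,[[280,210]]);print(n,c,d,camera_params(n)['fx'])
E
```

```text
{'clock': 0.1, 'qpos': array([-1.31807631,  0.47770394,  0.02235075,  1.55629765, -0.01151115,
        1.10930835, -0.08308996]), 'joint_velocities': array([ 0.00182332, -0.00183087,  0.0006212 , -0.00259929,  0.00153842,
       -0.00170683,  0.00225841]), 'effort': array([ 4.04672828e-03, -5.84096181e+01,  1.54013526e+00, -2.73314381e+01,
       -5.41866955e-02,  1.31228255e-02,  7.25702080e-05]), 'ee_pos': array([0.23812945, 0.63104326, 0.22181135]), 'tool_rot': array([ 0.58115836, -0.40252412,  0.58203699,  0.40182364]), 'force': array([-0.29157603, -0.87224868, -0.54101526]), 'moment': array([-0.04332387,  0.03065007,  0.01862258]), 'gripper_width': 0.9972544193968558}
top [0.35583351 0.01851235 1.01509872] [[ 0.11810232 -0.03581297 -0.99246107]] 470.79543062671394
scene [ 1.23494667 -0.02873935  0.97136198] [[-0.62308214  0.04361448 -0.78114054]] 485.9495717931774
```

View pics/t0.png

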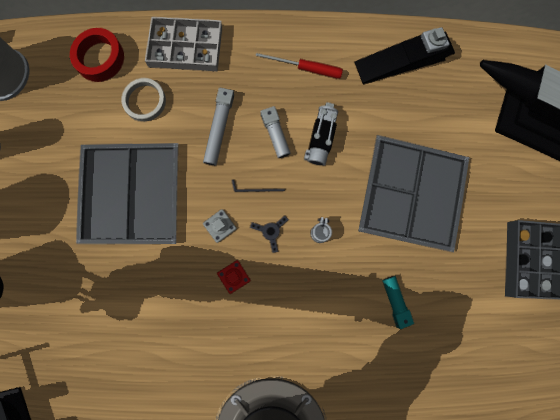

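View pics/s0.png

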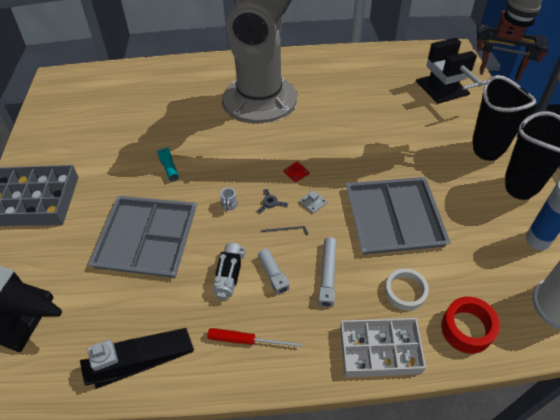

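```bash
python3 - <<'E'
from h import *
im=cv2.imread('pics/t0.png')
hsv=cv2.cvtColor(im,cv2.COLOR_BGR2HSV)
m=((hsv[...,1]<75)).astype(np.uint8)*255
m[:80]=0;m[262:]=0
n,l,s,c=cv2.connectedComponentsWithStats(m)
for i in range(1,n):
    if s[i,4]>120:
        cs=max(cv2.findContours((l==i).astype(np.uint8),0,1)[0],key=cv2.contourArea)
        r=cv2.minAreaRect(cs);print(i,s[i],c[i].round(1),[np.round(x,1) for x in r])
        cv2.polylines(im,[np.int32(cv2.boxPoints(r))],True,(0,255,0),1)
a=cv2.resize(im[80:265,70:270],None,fx=3.9,fy=3.2);
cv2.imwrite('pics/c1.png',cv2.resize(im[80:260,190:350],None,fx=3.3*1.5,fy=3.3)) 
z=cv2.resize(im[82:250,195:350],None,fx=3.5,fy=3.5,interpolation=cv2.INTER_CUBIC);cv2.imwrite('pics/c1.png',z);print(z.shape)
E
```

```text
1 [  0  80  27  21 418] [10.5 88.1] [array([13., 90.]), array([20., 26.]), np.float64(90.0)]
2 [121  80  45  41 788] [142.9  99.6] [array([143., 100.]), array([40., 44.]), np.float64(90.0)]
4 [ 495   80   65   81 3785] [532.  113.9] [array([527., 120.]), array([80., 64.]), np.float64(90.0)]
5 [ 203   88   31   78 1125] [218.1 125. ] [array([217.2, 126.1]), array([17. , 77.6]), np.float64(14.0)]
6 [ 304  102   34   64 1226] [322.1 134.8] [array([322.8, 133.1]), array([22.7, 63. ]), np.float64(17.3)]
7 [260 106  30  52 754] [274.9 131. ] [array([275., 132.]), array([51.2, 16.4]), np.float64(71.6)]
8 [ 358  135  112  117 9419] [414.1 193.7] [array([414.9, 193.2]), array([ 97.9, 100.8]), np.float64(10.8)]
9 [  76  143  102  101 9911] [127.3 193.7] [array([126.5, 193. ]), array([100., 101.]), np.float64(90.0)]
11 [232 180  53  12 143] [253.7 189. ] [array([257.2, 189.6]), array([52.9, 10.5]), np.float64(10.0)]
12 [203 209  34  34 637] [219.1 225.5] [array([219.1, 225.5]), array([25.3, 25.2]), np.float64(54.5)]
13 [250 216  38  37 457] [270.4 231.1] [array([271.2, 235.5]), array([33. , 37.9]), np.float64(77.7)]
14 [311 217  21  26 393] [321.3 230.8] [array([321. , 229.5]), array([25., 20.]), np.float64(90.0)]
15 [ 506  220   54   42 2041] [533.1 241.7] [array([532.5, 240.5]), array([41., 53.]), np.float64(90.0)]
(588, 542, 3)
```

View pics/c1.png

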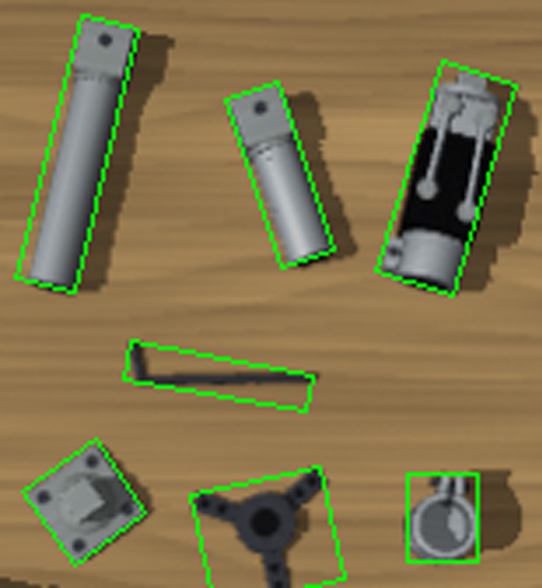

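```bash
cat >> h.py <<'E'
from scipy.spatial.transform import Rotation as Ro
def goto(x,y,z,jaw=None):
    """print translation in current tool axes (mm) and then turn (deg, tool axes) so jaws lie along world angle jaw(deg, mod 180)"""
    s=read_state();q=s['tool_rot'];R=Ro.from_quat([q[1],q[2],q[3],q[0]])
    Rm=R.as_matrix()
    out={'tr':(R.inv().apply(np.array([x,y,z])-s['ee_pos'])*1000).round(1),'clk':s['clock'],'pos':s['ee_pos'].round(4),'jawnow':np.degrees(np.arctan2(Rm[1,2],Rm[0,2])).round(1)}
    if jaw is not None:
        best=[]
        for k in(0,180):
            a=np.radians(jaw+k);zt=np.array([np.cos(a),np.sin(a),0]);xt=np.array([0,0,-1.]);T=np.c_[xt,np.cross(zt,xt),zt]
            best.append(np.degrees((R.inv()*Ro.from_matrix(T)).as_rotvec()).round(1))
        out['turns']=best
    out['q7']=s['qpos'][6].round(2);print(out)
E
python3 - <<'E'
from h import *
f=lambda p,z:plane('top',np.array(p,float),z)[:,:2].round(4)
o=lambda *ps:[(195+x/3.5,82+y/3.5) for x,y in ps]
def rep(name,head,tail):
    d=head-tail;print(name,'mid',(head+tail)/2,'len',np.hypot(*d).round(4),'ang',np.degrees(np.arctan2(d[1],d[0])).round(1))
for n,h,t,z in(('long',(110,22),(46,285),.015),('short',(252,91),(309,259),.015),('knee',(480,74),(418,282),.023)):
    P=f(o(h,t),z);rep(n,P[0],P[1])
print('holes',f(o((105,40),(260,107)),.030))
print('knee frame',f(o((400,228),(428,130),(470,240),(495,140)),.046),f(o((450,187)),.046))
print('clamp ring',f(o((443,525)),.046),'lug',f(o((450,480)),.04))
print('boss ctr',f(o((82,495)),.034),f(o((87,500)),.03))
P=f(o((97,440),(145,513),(79,565),(24,491)),.006);print('plate',P.mean(0),P)
for nm,r in(('three',((414.9,193.2),(97.9,100.8),10.8)),('two',((126.5,193),(100,101),90))):
    b=cv2.boxPoints(r);P=f(b,.011);print(nm,P.mean(0),P)
    for i in range(4):
        d=P[(i+1)%4]-P[i];print(np.hypot(*d).round(3),np.degrees(np.arctan2(d[1],d[0])).round(1))
im=cv2.imread('pics/t0.png')
cv2.imwrite('pics/c2.png',np.hstack([cv2.resize(im[130:255,72:185],None,fx=3.5,fy=3.5,interpolation=2),cv2.resize(im[130:255,355:472],None,fx=3.4,fy=3.5,interpolation=2)]))
E
```

```text
long mid [0.6611 0.1201] len 0.1751 ang -11.9
short mid [ 0.64735 -0.00645] len 0.1143 ang 18.4
knee mid [ 0.64505 -0.11185] len 0.1411 ang -16.8
holes [[0.729  0.1037]
 [0.686  0.0066]]
knee frame [[ 0.6056 -0.0783]
 [ 0.6676 -0.096 ]
 [ 0.5988 -0.1208]
 [ 0.6621 -0.1372]] [[ 0.6318 -0.109 ]]
clamp ring [[ 0.4258 -0.1028]] lug [[ 0.4532 -0.108 ]]
boss ctr [[0.4436 0.1118]] [[0.441  0.1091]]
plate [0.441725 0.1118  ] [[0.4802 0.1057]
 [0.4352 0.0756]
 [0.4031 0.1157]
 [0.4484 0.1502]]
three [ 0.51655 -0.31925] [[ 0.4252 -0.1851]
 [ 0.6463 -0.2322]
 [ 0.61   -0.4577]
 [ 0.3847 -0.402 ]]
0.226 -12.0
0.228 -99.1
0.232 166.1
0.221 79.4
two [0.5124 0.3182] [[0.6235 0.4375]
 [0.6219 0.2082]
 [0.4032 0.2021]
 [0.401  0.425 ]]
0.229 -90.4
0.219 -178.4
0.223 90.6
0.223 3.2
```

View pics/c2.png

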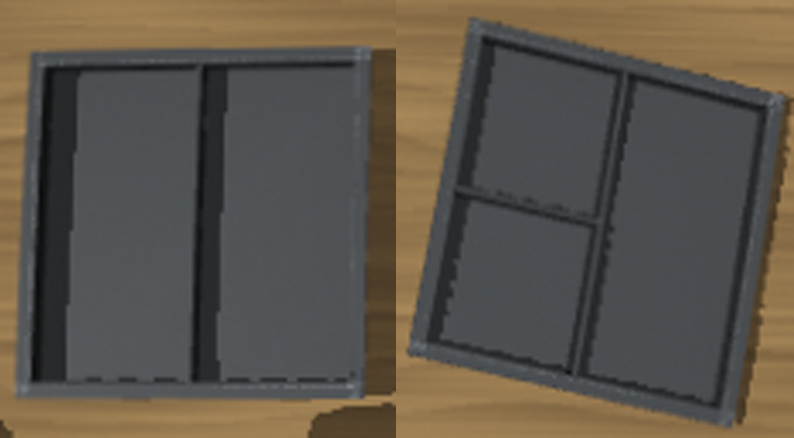

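```bash
python3 - <<'E'
from h import *
f=lambda p,z:plane('top',np.array(p,float),z)[:,:2]
a=lambda *ps:[(72+x/3.5,130+y/3.5) for x,y in ps]
b=lambda *ps:[(355+(x-395.5)/3.4,130+y/3.5) for x,y in ps]
ang=lambda d:np.degrees(np.arctan2(d[1],d[0])).round(1)
for n,P,D in(('two',f(a((32,53),(369,48),(362,396),(17,396)),.022),f(a((205,66),(195,380)),.0185)),('three',f(b((472,20),(785,97),(737,425),(410,352)),.022),f(b((627,72),(575,373)),.0185))):
    e=[np.hypot(*(P[i]-P[(i+1)%4])).round(3) for i in range(4)]
    print(n,P.mean(0).round(4),'edges',e,'x-dir',ang(P[0]-P[3]),ang(P[1]-P[2]),'div',D.mean(0).round(4),ang(D[0]-D[1]))
    c=D.mean(0); t=np.radians((ang(P[0]-P[3])+ang(P[1]-P[2])+2*ang(D[0]-D[1]))/4)
    R=np.array([[np.cos(t),-np.sin(t)],[np.sin(t),np.cos(t)]]);c=(P.mean(0)+c)/2
    print(c.round(4),np.degrees(t).round(1))
    for loc in([0,.051],[0,-.051],[.051,.051],[-.051,.051]): print(loc,(c+R@np.array(loc)).round(4))
print(f(b((598,220)),.0185).round(4))
# knee frame top ctr pick & goto
goto(.634,-.108,.12,73)
E
```

```text
two [0.5089 0.3119] edges [np.float64(0.215), np.float64(0.215), np.float64(0.215), np.float64(0.215)] x-dir 0.5 0.5 div [0.5092 0.3081] 0.5
[0.509 0.31 ] 0.5
[0, 0.051] [0.5086 0.361 ]
[0, -0.051] [0.5095 0.259 ]
[0.051, 0.051] [0.5596 0.3615]
[-0.051, 0.051] [0.4576 0.3606]
three [ 0.5131 -0.3165] edges [np.float64(0.217), np.float64(0.215), np.float64(0.22), np.float64(0.214)] x-dir -12.1 -11.5 div [ 0.5142 -0.3157] -12.2
[ 0.5136 -0.3161] -12.0
[0, 0.051] [ 0.5242 -0.2662]
[0, -0.051] [ 0.503 -0.366]
[0.051, 0.051] [ 0.5741 -0.2768]
[-0.051, 0.051] [ 0.4744 -0.2556]
[[ 0.5143 -0.313 ]]
{'tr': array([ 102.8, -631.3, -551.5]), 'clk': 0.1, 'pos': array([0.2381, 0.631 , 0.2218]), 'jawnow': np.float64(69.3), 'turns': [array([-3.7, -0.1,  0. ]), array([1.763e+02, 0.000e+00, 1.000e-01])], 'q7': np.float64(-0.08)}
```

```bash
r='{"turn":[0,0,0],"translation":[3,-26.3,-23],"grip":80}'; python3 -m jog '[{"turn":[0,0,0],"translation":[0,-26.3,-23],"grip":80},{"turn":[0,0,0],"translation":[0,-26.3,-23],"grip":80},{"turn":[0,0,0],"translation":[0,-26.3,-23],"grip":80},{"turn":[0,0,0],"translation":[0,-26.3,-23],"grip":80},{"turn":[0,0,0],"translation":[0,-26.3,-23],"grip":80},{"turn":[0,0,0],"translation":[0,-26.3,-23],"grip":80},{"turn":[0,0,0],"translation":[0,-26.3,-23],"grip":80},{"turn":[0,0,0],"translation":[0,-26.3,-23],"grip":80},{"turn":[0,0,0],"translation":[0,-26.3,-23],"grip":80},{"turn":[0,0,0],"translation":[0,-26.3,-23],"grip":80},{"turn":[0,0,0],"translation":[0,-26.3,-23],"grip":80},{"turn":[0,0,0],"translation":[0,-26.3,-23],"grip":80}]' 30; python3 -c "
from h import *
goto(.638,-.109,.12,74)"
```

```text
clock: 1.1
ee_pos: [0.4364, 0.2601, 0.2225]
tool_rot: [0.581, -0.402, 0.582, 0.402]
force: [0.8, 0.5, 0.2]
gripper_width: 0.91
{'tr': array([ 102.5, -318.9, -274.2]), 'clk': 1.1, 'pos': array([0.4364, 0.2601, 0.2225]), 'jawnow': np.float64(69.3), 'turns': [array([-4.7, -0. , -0. ]), array([175.3,  -0. ,   0. ])], 'q7': np.float64(0.59)}
```

```bash
python3 -m jog '[{"turn":[0,0,0],"translation":[8.5,-29,-25],"grip":80},{"turn":[0,0,0],"translation":[8.5,-29,-25],"grip":80},{"turn":[0,0,0],"translation":[8.5,-29,-25],"grip":80},{"turn":[0,0,0],"translation":[8.5,-29,-25],"grip":80},{"turn":[0,0,0],"translation":[8.5,-29,-25],"grip":80},{"turn":[0,0,0],"translation":[8.5,-29,-25],"grip":80},{"turn":[0,0,0],"translation":[8.5,-29,-25],"grip":80},{"turn":[0,0,0],"translation":[8.5,-29,-25],"grip":80},{"turn":[0,0,0],"translation":[8.5,-29,-25],"grip":80},{"turn":[0,0,0],"translation":[8.5,-29,-25],"grip":80},{"turn":[0,0,0],"translation":[8.5,-29,-24],"grip":80},{"turn":[-4.7,0,0],"translation":[0,0,0],"grip":80}]' 30; python3 -c "
from h import *
goto(.638,-.109,.12,74)
im=snap('top','t1');s=snap('scene','s1')
cv2.imwrite('pics/c3.png',np.hstack([cv2.resize(im[85:185,250:380],None,fx=3,fy=3)[...,::-1],cv2.resize(s[210:310,180:310],None,fx=3,fy=3)[...,::-1]]))"
```

```text
clock: 2.1
ee_pos: [0.6385, -0.116, 0.1272]
tool_rot: [0.565, -0.425, 0.568, 0.422]
force: [0.3, -0.6, -0.8]
gripper_width: 0.912
{'tr': array([7.2, 2.5, 6.6]), 'clk': 2.1, 'pos': array([ 0.6385, -0.116 ,  0.1272]), 'jawnow': np.float64(73.5), 'turns': [array([-0.5, -0.3,  0. ]), array([179.5,   0. ,   0.5])], 'q7': np.float64(1.52)}
```

View pics/c3.png

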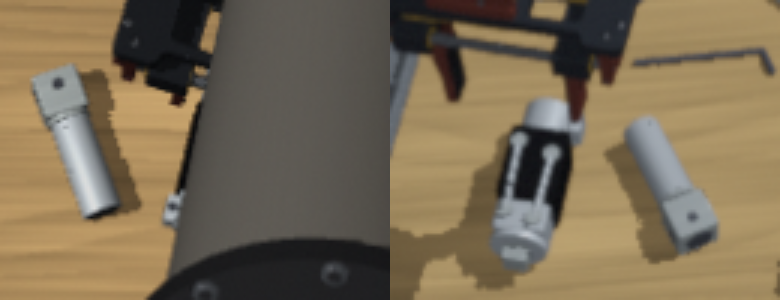

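```bash
python3 - <<'E'
from h import *
im=cv2.imread('pics/s0.png');S=4
big=cv2.resize(im[180:310,195:350],None,fx=S,fy=S,interpolation=2)
def dr(o,a,pts,col):
    a=np.radians(a);R=np.array([[np.cos(a),-np.sin(a)],[np.sin(a),np.cos(a)]])
    X=[[*(np.array(o)+R@np.array(p[:2])),p[2]] for p in pts]
    q=(proj('scene',X)-[195,180]+.5)*S-.5
    cv2.polylines(big,[np.int32(q.round())],True,col,1)
b=lambda x0,x1,w,z:[(x0,-w,z),(x1,-w,z),(x1,w,z),(x0,w,z)]
dr((.639,-.110),-16,b(-.036,.028,.023,.046),(0,255,0))
dr((.661,.120),-11.9,b(.051,.085,.017,.030),(0,255,0))
dr((.661,.120),-11.9,b(-.085,.051,.015,.015),(0,255,255))
dr((.647,-.0065),18.4,b(.021,.055,.017,.030),(0,255,0))
dr((.647,-.0065),18.4,b(-.055,.021,.015,.015),(0,255,255))
dr((.4417,.1118),33.8,b(-.027,.027,.027,.009),(0,255,0))
dr((.4417,.1118),33.8,b(-.01,.01,.01,.034),(0,0,255))
t=np.linspace(0,2*np.pi,30);dr((.4258,-.1028),0,[(.02*np.cos(x),.02*np.sin(x),.046) for x in t],(0,255,0))
cv2.imwrite('pics/c4.png',big)
E
```

```text
(no output)
```

View pics/c4.png

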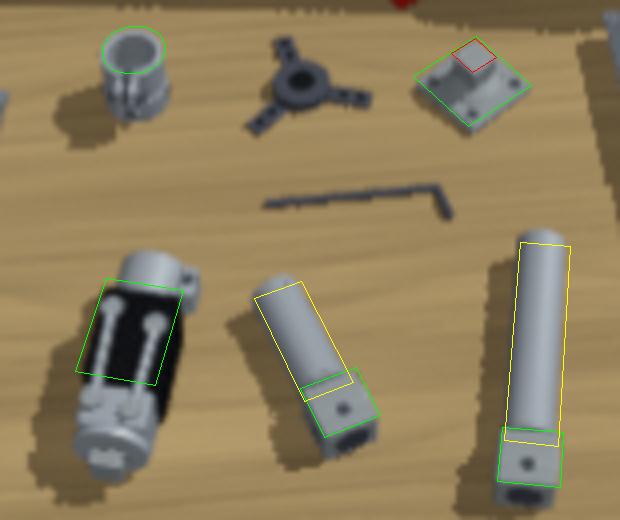

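```bash
python3 -m jog '[{"turn":[0,0,0],"translation":[20,2.5,7],"grip":80},{"turn":[0,0,0],"translation":[25,0,0],"grip":80},{"turn":[0,0,0],"translation":[25,0,0],"grip":80},{"turn":[0,0,0],"translation":[20,0,0],"grip":80},{"turn":[0,0,0],"translation":[10,0,0],"grip":80},{"turn":[0,0,0],"translation":[0,0,0],"grip":80}]' 30; python3 -c "
from h import *
goto(.638,-.109,.010,74)"
```

```text
clock: 2.7
ee_pos: [0.6354, -0.0976, 0.027]
tool_rot: [0.564, -0.425, 0.565, 0.427]
force: [0.5, -0.2, -0.4]
gripper_width: 0.907
{'tr': array([ 17. ,  -5.7, -10.3]), 'clk': 2.7, 'pos': array([ 0.6354, -0.0976,  0.027 ]), 'jawnow': np.float64(74.1), 'turns': [array([ 0.1, -0. , -0.3]), array([-179.9,    0.4,   -0. ])], 'q7': np.float64(1.54)}
```

```bash
python3 -m jog '[{"turn":[0,0,0],"translation":[0,-5.7,-10.3],"grip":80},{"turn":[0,0,0],"translation":[17,0,0],"grip":80},{"turn":[0,0,0],"translation":[0,0,0],"grip":80},{"turn":[0,0,0],"translation":[0,0,0],"grip":80}]' 30; python3 -c "
from h import *
goto(.638,-.109,.010,74)"
```

```text
clock: 3.03
ee_pos: [0.6403, -0.1116, 0.0131]
tool_rot: [0.565, -0.426, 0.565, 0.425]
force: [-0.4, 1.2, -0.8]
gripper_width: 0.917
{'tr': array([3.1, 3. , 1.9]), 'clk': 3.0333, 'pos': array([ 0.6403, -0.1116,  0.0131]), 'jawnow': np.float64(74.0), 'turns': [array([-0.,  0.,  0.]), array([180.,   0.,  -0.])], 'q7': np.float64(1.56)}
```

```bash
python3 -m jog '[{"turn":[0,0,0],"translation":[1,3,2],"grip":30},{"turn":[0,0,0],"translation":[0,0,0],"grip":30},{"turn":[0,0,0],"translation":[0,0,0],"grip":30},{"turn":[0,0,0],"translation":[0,0,0],"grip":30},{"turn":[0,0,0],"translation":[0,0,0],"grip":30},{"turn":[0,0,0],"translation":[0,0,0],"grip":30},{"turn":[0,0,0],"translation":[0,0,0],"grip":30},{"turn":[0,0,0],"translation":[0,0,0],"grip":30}]' 30; python3 -c "
from h import *
goto(.638,-.109,.010,74)"
```

```text
clock: 3.7
ee_pos: [0.6377, -0.1088, 0.0115]
tool_rot: [0.565, -0.426, 0.565, 0.425]
force: [-1.1, -0.1, 3.9]
gripper_width: 0.522
{'tr': array([ 1.5, -0.3, -0.2]), 'clk': 3.7, 'pos': array([ 0.6377, -0.1088,  0.0115]), 'jawnow': np.float64(74.0), 'turns': [array([ 0., -0.,  0.]), array([-180.,   -0.,   -0.])], 'q7': np.float64(1.56)}
```

```bash
python3 -m jog '[{"turn":[0,0,0],"translation":[-15,0,0],"grip":30},{"turn":[0,0,0],"translation":[-30,0,0],"grip":30},{"turn":[0,0,0],"translation":[-30,0,0],"grip":30},{"turn":[0,0,0],"translation":[-20,9,15],"grip":30},{"turn":[0,0,0],"translation":[0,18.5,29.6],"grip":30},{"turn":[0,0,0],"translation":[0,18.5,29.6],"grip":30},{"turn":[0,0,0],"translation":[0,18.5,29.6],"grip":30},{"turn":[0,0,0],"translation":[0,18.5,29.6],"grip":30},{"turn":[0,0,0],"translation":[0,18.5,29.6],"grip":30},{"turn":[0,0,0],"translation":[0,18.5,29.6],"grip":30},{"turn":[0,0,0],"translation":[0,18.5,29.6],"grip":30},{"turn":[0,0,0],"translation":[0,18.5,29.6],"grip":30}]'; python3 -m jog '[{"turn":[0,0,0],"translation":[0,18.5,29.6],"grip":30},{"turn":[0,0,0],"translation":[0,18.5,29.6],"grip":30},{"turn":[0,0,0],"translation":[0,18.5,29.6],"grip":30},{"turn":[0,0,0],"translation":[0,18.5,29.6],"grip":30},{"turn":[0,0,0],"translation":[0,18.5,29.6],"grip":30},{"turn":[0,0,0],"translation":[0,10,15],"grip":30},{"turn":[-5.5,0,0],"translation":[0,0,0],"grip":30},{"turn":[-5.5,0,0],"translation":[0,0,0],"grip":30},{"turn":[-5.5,0,0],"translation":[0,0,0],"grip":30},{"turn":[0,0,0],"translation":[0,0,0],"grip":30},{"turn":[0,0,0],"translation":[0,0,0],"grip":30},{"turn":[0,0,0],"translation":[0,0,0],"grip":30}]'; python3 -c "
from h import *
goto(.504,.361,.0148,90.5)"
```

```text
clock: 4.7
ee_pos: [0.5546, 0.1785, 0.1055]
tool_rot: [0.564, -0.426, 0.565, 0.426]
force: [0.9, -0.0, -3.5]
gripper_width: 0.525
clock: 5.7
ee_pos: [0.5021, 0.3616, 0.1057]
tool_rot: [0.498, -0.501, 0.499, 0.502]
force: [-0.5, 0.5, -3.5]
gripper_width: 0.529
{'tr': array([90.9, -2. , -0.5]), 'clk': 5.7, 'pos': array([0.5021, 0.3616, 0.1057]), 'jawnow': np.float64(90.4), 'turns': [array([-0.1, -0. , -0. ]), array([ 1.799e+02, -1.000e-01,  0.000e+00])], 'q7': np.float64(0.95)}
```

```bash
python3 -m jog '[{"turn":[0,0,0],"translation":[15,-2,0],"grip":30},{"turn":[0,0,0],"translation":[20,0,0],"grip":30},{"turn":[0,0,0],"translation":[20,0,0],"grip":30},{"turn":[0,0,0],"translation":[12,0,0],"grip":30},{"turn":[0,0,0],"translation":[0,0,0],"grip":30},{"turn":[0,0,0],"translation":[0,0,0],"grip":30},{"turn":[0,0,0],"translation":[0,0,0],"grip":30}]'; python3 -c "
from h import *
goto(.504,.361,.0148,90.5)
im=snap('top','t2');s=snap('scene','s2')
cv2.imwrite('pics/c5.png',np.hstack([cv2.resize(im[120:270,50:200],None,fx=2.6,fy=2.6)[...,::-1],cv2.resize(s[140:290,320:470],None,fx=2.6,fy=2.6)[...,::-1]]))"
```

```text
clock: 6.28
ee_pos: [0.505, 0.3623, 0.0401]
tool_rot: [-0.498, 0.502, -0.497, -0.502]
force: [0.1, -0.0, -2.9]
gripper_width: 0.525
{'tr': array([25.3,  1.1, -1.3]), 'clk': 6.2833, 'pos': array([0.505 , 0.3623, 0.0401]), 'jawnow': np.float64(90.5), 'turns': [array([-0. ,  0. ,  0.1]), array([ 1.8e+02,  1.0e-01, -1.0e-01])], 'q7': np.float64(0.97)}
```

View pics/c5.png

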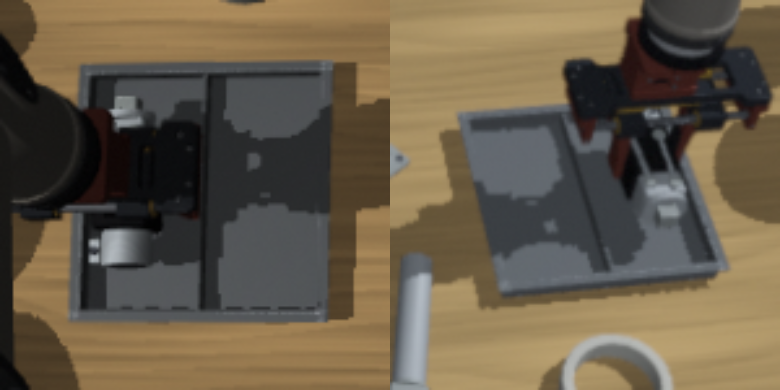

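```bash
python3 -m jog '[{"turn":[0,0,0],"translation":[10,0,-3],"grip":30},{"turn":[0,0,0],"translation":[7,0,0],"grip":30},{"turn":[0,0,0],"translation":[4,0,0],"grip":30},{"turn":[0,0,0],"translation":[2,0,0],"grip":30},{"turn":[0,0,0],"translation":[1,0,0],"grip":30},{"turn":[0,0,0],"translation":[0,0,0],"grip":30},{"turn":[0,0,0],"translation":[0,0,0],"grip":30}]'; python3 -c "
from h import *
goto(.504,.361,.0148,90.5)"
```

```text
clock: 6.97
ee_pos: [0.5045, 0.359, 0.0152]
tool_rot: [-0.498, 0.502, -0.498, -0.502]
force: [0.0, 0.0, -3.6]
gripper_width: 0.525
{'tr': array([0.4, 0.5, 2. ]), 'clk': 6.9667, 'pos': array([0.5045, 0.359 , 0.0152]), 'jawnow': np.float64(90.5), 'turns': [array([0., 0., 0.]), array([-180.,   -0.,    0.])], 'q7': np.float64(0.97)}
```

Still hanging; inch down until contact.

```bash
python3 -m jog '[{"turn":[0,0,0],"translation":[0.6,0,0],"grip":30},{"turn":[0,0,0],"translation":[0,0,0],"grip":30},{"turn":[0,0,0],"translation":[0,0,0],"grip":30}]';python3 -m jog '[{"turn":[0,0,0],"translation":[0.5,0,0],"grip":30},{"turn":[0,0,0],"translation":[0,0,0],"grip":30},{"turn":[0,0,0],"translation":[0,0,0],"grip":30}]'
```

```text
clock: 7.22
ee_pos: [0.5045, 0.3589, 0.0147]
tool_rot: [-0.498, 0.502, -0.498, -0.502]
force: [0.1, -0.3, -2.7]
gripper_width: 0.528
clock: 7.47
ee_pos: [0.5045, 0.359, 0.0145]
tool_rot: [0.498, -0.502, 0.498, 0.502]
force: [-0.1, -0.7, 1.8]
gripper_width: 0.524
```

```bash
python3 -m jog '[{"turn":[0,0,0],"translation":[0,0,0],"grip":50},{"turn":[0,0,0],"translation":[0,0,0],"grip":54},{"turn":[0,0,0],"translation":[0,0,0],"grip":58},{"turn":[0,0,0],"translation":[0,0,0],"grip":58},{"turn":[0,0,0],"translation":[0,0,0],"grip":58},{"turn":[0,0,0],"translation":[-8,0,0],"grip":58},{"turn":[0,0,0],"translation":[-20,0,0],"grip":58},{"turn":[0,0,0],"translation":[-25,0,0],"grip":58},{"turn":[0,0,0],"translation":[-30,0,0],"grip":60},{"turn":[0,0,0],"translation":[-30,0,0],"grip":60},{"turn":[0,0,0],"translation":[0,0,0],"grip":60},{"turn":[0,0,0],"translation":[0,0,0],"grip":60}]'; python3 -c "
from h import *
goto(.669,.117,.115,78)"
```

```text
clock: 8.47
ee_pos: [0.5056, 0.3597, 0.1296]
tool_rot: [-0.499, 0.502, -0.496, -0.502]
force: [0.2, -0.2, -0.4]
gripper_width: 0.682
{'tr': array([  14.4, -161.2, -244.3]), 'clk': 8.4667, 'pos': array([0.5056, 0.3597, 0.1296]), 'jawnow': np.float64(90.5), 'turns': [array([12.5,  0.2,  0.2]), array([-167.5,   -0.3,    0.3])], 'q7': np.float64(0.95)}
```

```bash
python3 -m jog '[{"turn":[0,0,0],"translation":[0,-20.3,-30.5],"grip":64},{"turn":[0,0,0],"translation":[0,-20.3,-30.5],"grip":64},{"turn":[0,0,0],"translation":[0,-20.3,-30.5],"grip":64},{"turn":[0,0,0],"translation":[0,-20.3,-30.5],"grip":64},{"turn":[0,0,0],"translation":[0,-20.3,-30.5],"grip":64},{"turn":[0,0,0],"translation":[0,-20.3,-30.5],"grip":64},{"turn":[0,0,0],"translation":[0,-20.3,-30.5],"grip":64},{"turn":[0,0,0],"translation":[0,-20.3,-30.5],"grip":64},{"turn":[6.2,0,0],"translation":[0,0,0],"grip":64},{"turn":[6.2,0,0],"translation":[0,0,0],"grip":64},{"turn":[0,0,0],"translation":[0,0,0],"grip":64},{"turn":[0,0,0],"translation":[0,0,0],"grip":64}]'; python3 -m jog '[{"turn":[0,0,0],"translation":[30,0,0],"grip":64},{"turn":[0,0,0],"translation":[30,0,0],"grip":64},{"turn":[0,0,0],"translation":[10,0,0],"grip":64},{"turn":[0,0,0],"translation":[0,0,0],"grip":64},{"turn":[0,0,0],"translation":[0,0,0],"grip":64},{"turn":[0,0,0],"translation":[0,0,0],"grip":64}]'; python3 -c "
from h import *
goto(.670,.117,.004,78)
im=snap('top','t3');s=snap('scene','s3')
cv2.imwrite('pics/c6.png',np.hstack([cv2.resize(im[80:230,70:270],None,fx=1.95,fy=2.6)[...,::-1],cv2.resize(s[160:310,280:480],None,fx=2,fy=2.6)[...,::-1]]))"
```

```text
clock: 9.47
ee_pos: [0.6682, 0.1166, 0.1258]
tool_rot: [0.548, -0.446, 0.549, 0.447]
force: [-0.3, 0.5, 0.5]
gripper_width: 0.725
clock: 9.97
ee_pos: [0.67, 0.1166, 0.0586]
tool_rot: [0.549, -0.446, 0.548, 0.446]
force: [-0.2, -0.5, -0.6]
gripper_width: 0.725
{'tr': array([54.6,  0.2,  0.3]), 'clk': 9.9667, 'pos': array([0.67  , 0.1166, 0.0586]), 'jawnow': np.float64(78.2), 'turns': [array([0.2, 0. , 0.1]), array([-1.798e+02, -2.000e-01,  1.000e-01])], 'q7': np.float64(1.26)}
```

View pics/c6.png

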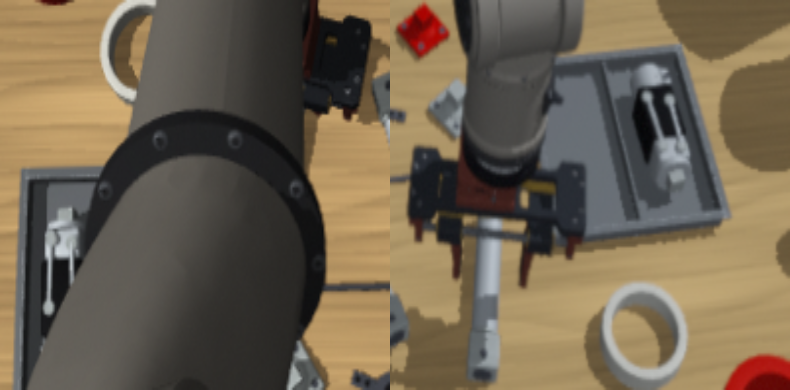

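```bash
python3 -m jog '[{"turn":[0,0,0],"translation":[25,0,0],"grip":64},{"turn":[0,0,0],"translation":[18,0,0],"grip":64},{"turn":[0,0,0],"translation":[7,0,0],"grip":64},{"turn":[0,0,0],"translation":[4,0,0],"grip":64},{"turn":[0,0,0],"translation":[0,0,0],"grip":64},{"turn":[0,0,0],"translation":[0,0,0],"grip":20},{"turn":[0,0,0],"translation":[0,0,0],"grip":20},{"turn":[0,0,0],"translation":[0,0,0],"grip":20},{"turn":[0,0,0],"translation":[0,0,0],"grip":20},{"turn":[0,0,0],"translation":[0,0,0],"grip":20},{"turn":[0,0,0],"translation":[0,0,0],"grip":20}]'
```

```text
clock: 10.98
ee_pos: [0.6692, 0.1164, 0.0034]
tool_rot: [0.549, -0.446, 0.549, 0.446]
force: [0.2, 0.5, 2.5]
gripper_width: 0.334
```

```bash
python3 -m jog '[{"turn":[0,0,0],"translation":[-10,0,0],"grip":20},{"turn":[0,0,0],"translation":[-25,0,0],"grip":20},{"turn":[0,0,0],"translation":[-30,0,0],"grip":20},{"turn":[0,0,0],"translation":[-25,0,0],"grip":20},{"turn":[0,0,0],"translation":[0,14.3,9.2],"grip":20},{"turn":[0,0,0],"translation":[0,29.3,18.2],"grip":20},{"turn":[0,0,0],"translation":[0,29.3,18.2],"grip":20},{"turn":[0,0,0],"translation":[0,29.3,18.2],"grip":20},{"turn":[0,0,0],"translation":[0,29.3,18.2],"grip":20},{"turn":[0,0,0],"translation":[0,29.3,18.2],"grip":20},{"turn":[0,0,0],"translation":[0,15,9],"grip":20},{"turn":[-6,0,0],"translation":[0,0,0],"grip":20}]'; python3 -m jog '[{"turn":[-6.3,0,0],"translation":[0,0,0],"grip":20},{"turn":[0,0,0],"translation":[0,0,0],"grip":20},{"turn":[0,0,0],"translation":[0,0,0],"grip":20},{"turn":[0,0,0],"translation":[0,0,0],"grip":20}]';python3 -c "
from h import *
goto(.519,.259,.0065,90.5)"
```

```text
clock: 11.98
ee_pos: [0.5151, 0.2642, 0.0933]
tool_rot: [0.523, -0.474, 0.524, 0.477]
force: [0.3, 0.1, -0.6]
gripper_width: 0.336
clock: 12.32
ee_pos: [0.5197, 0.259, 0.0933]
tool_rot: [-0.499, 0.501, -0.499, -0.501]
force: [-0.2, 0.1, -1.8]
gripper_width: 0.333
{'tr': array([86.8,  0.7,  0. ]), 'clk': 12.3167, 'pos': array([0.5197, 0.259 , 0.0933]), 'jawnow': np.float64(90.2), 'turns': [array([-0.3,  0. ,  0. ]), array([179.7,   0. ,  -0. ])], 'q7': np.float64(1.12)}
```

```bash
python3 -m jog '[{"turn":[0,0,0],"translation":[20,0,0],"grip":20},{"turn":[0,0,0],"translation":[30,0,0],"grip":20},{"turn":[0,0,0],"translation":[20,0,0],"grip":20},{"turn":[0,0,0],"translation":[9,0,0],"grip":20},{"turn":[0,0,0],"translation":[4,0,0],"grip":20},{"turn":[0,0,0],"translation":[1.5,0,0],"grip":20},{"turn":[0,0,0],"translation":[0.5,0,0],"grip":20},{"turn":[0,0,0],"translation":[0,0,0],"grip":20},{"turn":[0,0,0],"translation":[0,0,0],"grip":20}]'
```

```text
clock: 13.07
ee_pos: [0.5202, 0.2598, 0.0091]
tool_rot: [-0.499, 0.502, -0.498, -0.502]
force: [-0.0, -0.1, -1.7]
gripper_width: 0.339
```

```bash
python3 -m jog '[{"turn":[0,0,0],"translation":[0.7,0,0],"grip":20},{"turn":[0,0,0],"translation":[0,0,0],"grip":20},{"turn":[0,0,0],"translation":[0,0,0],"grip":20}]'; python3 -m jog '[{"turn":[0,0,0],"translation":[0.6,0,0],"grip":20},{"turn":[0,0,0],"translation":[0,0,0],"grip":20},{"turn":[0,0,0],"translation":[0,0,0],"grip":20}]'
```

```text
clock: 13.32
ee_pos: [0.5196, 0.2595, 0.0077]
tool_rot: [-0.498, 0.502, -0.498, -0.502]
force: [0.3, -0.5, -1.0]
gripper_width: 0.334
clock: 13.57
ee_pos: [0.5194, 0.2594, 0.0067]
tool_rot: [0.498, -0.502, 0.498, 0.502]
force: [0.3, -0.9, -2.0]
gripper_width: 0.335
```

```bash
python3 -m jog '[{"turn":[0,0,0],"translation":[0.5,0,0],"grip":20},{"turn":[0,0,0],"translation":[0,0,0],"grip":20},{"turn":[0,0,0],"translation":[0,0,0],"grip":20}]'; python3 -m jog '[{"turn":[0,0,0],"translation":[0.4,0,0],"grip":20},{"turn":[0,0,0],"translation":[0,0,0],"grip":20},{"turn":[0,0,0],"translation":[0,0,0],"grip":20}]'
```

```text
clock: 13.82
ee_pos: [0.5195, 0.2594, 0.0064]
tool_rot: [0.498, -0.502, 0.498, 0.502]
force: [0.1, 0.1, 1.4]
gripper_width: 0.333
clock: 14.07
ee_pos: [0.5195, 0.2594, 0.0063]
tool_rot: [0.498, -0.502, 0.498, 0.502]
force: [-2.2, -0.0, 5.1]
gripper_width: 0.334
```

```bash
python3 -m jog '[{"turn":[0,0,0],"translation":[0,0,0],"grip":34},{"turn":[0,0,0],"translation":[0,0,0],"grip":38},{"turn":[0,0,0],"translation":[0,0,0],"grip":46},{"turn":[0,0,0],"translation":[0,0,0],"grip":46},{"turn":[0,0,0],"translation":[0,0,0],"grip":46},{"turn":[0,0,0],"translation":[-8,0,0],"grip":46},{"turn":[0,0,0],"translation":[-25,0,0],"grip":46},{"turn":[0,0,0],"translation":[-35,0,0],"grip":46},{"turn":[0,0,0],"translation":[-25,0,0],"grip":60},{"turn":[0,0,0],"translation":[0,0,0],"grip":64},{"turn":[0,0,0],"translation":[0,0,0],"grip":64},{"turn":[0,0,0],"translation":[0,0,0],"grip":64}]'; python3 -c "
from h import *
goto(.654,-.004,.0045,108.4)"
```

```text
clock: 15.07
ee_pos: [0.519, 0.2593, 0.0987]
tool_rot: [0.498, -0.502, 0.498, 0.502]
force: [-0.3, -0.2, -0.0]
gripper_width: 0.722
{'tr': array([  94.2, -133. , -264.3]), 'clk': 15.0667, 'pos': array([0.519 , 0.2593, 0.0987]), 'jawnow': np.float64(90.4), 'turns': [array([-18.,   0.,  -0.]), array([162.,  -0.,  -0.])], 'q7': np.float64(1.12)}
```

```bash
python3 -m jog '[{"turn":[0,0,0],"translation":[0,-16.6,-33],"grip":64},{"turn":[0,0,0],"translation":[0,-16.6,-33],"grip":64},{"turn":[0,0,0],"translation":[0,-16.6,-33],"grip":64},{"turn":[0,0,0],"translation":[0,-16.6,-33],"grip":64},{"turn":[0,0,0],"translation":[0,-16.6,-33],"grip":64},{"turn":[0,0,0],"translation":[0,-16.6,-33],"grip":64},{"turn":[0,0,0],"translation":[0,-16.6,-33],"grip":64},{"turn":[0,0,0],"translation":[0,-16.8,-33],"grip":64},{"turn":[-6,0,0],"translation":[0,0,0],"grip":64},{"turn":[-6,0,0],"translation":[0,0,0],"grip":64},{"turn":[-6,0,0],"translation":[0,0,0],"grip":64},{"turn":[0,0,0],"translation":[0,0,0],"grip":64}]'; python3 -m jog '[{"turn":[0,0,0],"translation":[0,0,0],"grip":64},{"turn":[0,0,0],"translation":[20,0,0],"grip":64},{"turn":[0,0,0],"translation":[20,0,0],"grip":64},{"turn":[0,0,0],"translation":[0,0,0],"grip":64},{"turn":[0,0,0],"translation":[0,0,0],"grip":64}]';python3 -c "
from h import *
goto(.654,-.004,.0045,108.4)
im=snap('top','t4');s=snap('scene','s4')
cv2.imwrite('pics/c7.png',np.hstack([cv2.resize(im[80:250,70:200],None,fx=2.6,fy=2.6)[...,::-1],cv2.resize(s[160:330,200:370],None,fx=2.6,fy=2.6)[...,::-1]]))"
```

```text
clock: 16.07
ee_pos: [0.6533, -0.0042, 0.0969]
tool_rot: [0.412, -0.573, 0.413, 0.575]
force: [0.3, -1.1, -0.9]
gripper_width: 0.729
clock: 16.48
ee_pos: [0.6531, -0.0034, 0.0576]
tool_rot: [0.413, -0.572, 0.415, 0.574]
force: [0.1, 0.4, 0.2]
gripper_width: 0.729
{'tr': array([53.1, -0.8, -0.9]), 'clk': 16.4833, 'pos': array([ 0.6531, -0.0034,  0.0576]), 'jawnow': np.float64(108.3), 'turns': [array([-0.1,  0. , -0.2]), array([ 1.799e+02, -3.000e-01, -1.000e-01])], 'q7': np.float64(1.89)}
```

View pics/c7.png

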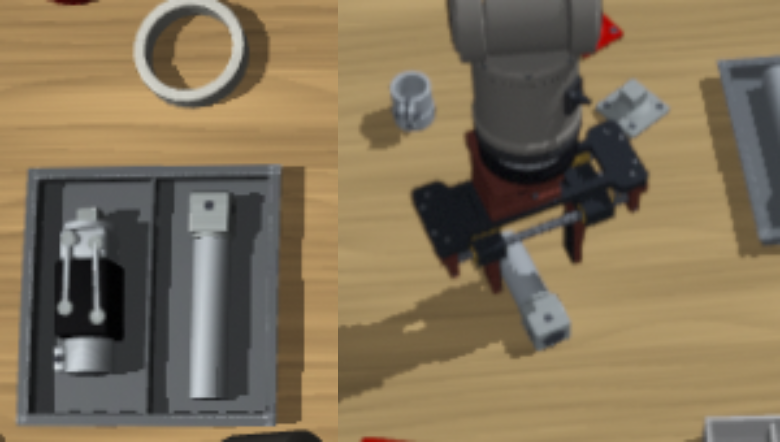

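```bash
python3 -m jog '[{"turn":[0,0,0],"translation":[25,0,0],"grip":64},{"turn":[0,0,0],"translation":[18,0,0],"grip":64},{"turn":[0,0,0],"translation":[7,0,0],"grip":64},{"turn":[0,0,0],"translation":[3,0,0],"grip":64},{"turn":[0,0,0],"translation":[0,0,0],"grip":64},{"turn":[0,0,0],"translation":[0,0,0],"grip":20},{"turn":[0,0,0],"translation":[0,0,0],"grip":20},{"turn":[0,0,0],"translation":[0,0,0],"grip":20},{"turn":[0,0,0],"translation":[0,0,0],"grip":20},{"turn":[0,0,0],"translation":[0,0,0],"grip":20},{"turn":[0,0,0],"translation":[0,0,0],"grip":20}]'; python3 -c "
from h import *
goto(.509,-.367,.0075,78)"
```

```text
clock: 17.5
ee_pos: [0.6546, -0.0038, 0.0062]
tool_rot: [-0.414, 0.574, -0.413, -0.573]
force: [-0.8, -0.5, 1.7]
gripper_width: 0.338
{'tr': array([  -1.3,  252.9, -298.6]), 'clk': 17.5, 'pos': array([ 0.6546, -0.0038,  0.0062]), 'jawnow': np.float64(108.4), 'turns': [array([30.4, -0. ,  0. ]), array([-149.6,   -0. ,   -0. ])], 'q7': np.float64(1.9)}
```

```bash
python3 -m jog '[{"turn":[0,0,0],"translation":[-10,0,0],"grip":20},{"turn":[0,0,0],"translation":[-25,0,0],"grip":20},{"turn":[0,0,0],"translation":[-35,0,0],"grip":20},{"turn":[0,0,0],"translation":[-25,11.5,-13.6],"grip":20},{"turn":[0,0,0],"translation":[0,23,-27.2],"grip":20},{"turn":[0,0,0],"translation":[0,23,-27.2],"grip":20},{"turn":[0,0,0],"translation":[0,23,-27.2],"grip":20},{"turn":[0,0,0],"translation":[0,23,-27.2],"grip":20},{"turn":[0,0,0],"translation":[0,23,-27.2],"grip":20},{"turn":[0,0,0],"translation":[0,23,-27.2],"grip":20},{"turn":[0,0,0],"translation":[0,23,-27.2],"grip":20},{"turn":[0,0,0],"translation":[0,23,-27.2],"grip":20}]'; python3 -m jog '[{"turn":[0,0,0],"translation":[0,23,-27.2],"grip":20},{"turn":[0,0,0],"translation":[0,23,-27.2],"grip":20},{"turn":[0,0,0],"translation":[0,11.4,-13],"grip":20},{"turn":[6.1,0,0],"translation":[0,0,0],"grip":20},{"turn":[6.1,0,0],"translation":[0,0,0],"grip":20},{"turn":[6.1,0,0],"translation":[0,0,0],"grip":20},{"turn":[6.1,0,0],"translation":[0,0,0],"grip":20},{"turn":[6,0,0],"translation":[0,0,0],"grip":20},{"turn":[0,0,0],"translation":[0,0,0],"grip":20},{"turn":[0,0,0],"translation":[0,0,0],"grip":20},{"turn":[0,0,0],"translation":[0,0,0],"grip":20}]';python3 -c "
from h import *
goto(.509,-.367,.0092,78)"
```

```text
clock: 18.5
ee_pos: [0.541, -0.2861, 0.1014]
tool_rot: [0.414, -0.574, 0.413, 0.574]
force: [0.7, 0.3, -1.7]
gripper_width: 0.338
clock: 19.42
ee_pos: [0.5089, -0.3667, 0.101]
tool_rot: [0.549, -0.446, 0.549, 0.446]
force: [-0.7, -0.5, -1.3]
gripper_width: 0.338
{'tr': array([91.8, -0.2, -0.3]), 'clk': 19.4167, 'pos': array([ 0.5089, -0.3667,  0.101 ]), 'jawnow': np.float64(78.2), 'turns': [array([ 0.2,  0. , -0. ]), array([-179.8,    0. ,    0. ])], 'q7': np.float64(2.08)}
```

```bash
python3 -m jog '[{"turn":[0,0,0],"translation":[20,0,0],"grip":20},{"turn":[0,0,0],"translation":[30,0,0],"grip":20},{"turn":[0,0,0],"translation":[25,0,0],"grip":20},{"turn":[0,0,0],"translation":[9,0,0],"grip":20},{"turn":[0,0,0],"translation":[4,0,0],"grip":20},{"turn":[0,0,0],"translation":[2,0,0],"grip":20},{"turn":[0,0,0],"translation":[1,0,0],"grip":20},{"turn":[0,0,0],"translation":[0,0,0],"grip":20},{"turn":[0,0,0],"translation":[0,0,0],"grip":20},{"turn":[0,0,0],"translation":[0,0,0],"grip":20}]'
```

```text
clock: 20.25
ee_pos: [0.5095, -0.3672, 0.0109]
tool_rot: [0.55, -0.446, 0.549, 0.445]
force: [-0.4, 0.4, -1.1]
gripper_width: 0.334
```

```bash
python3 -m jog '[{"turn":[0,0,0],"translation":[0.5,0,0],"grip":20},{"turn":[0,0,0],"translation":[0,0,0],"grip":20},{"turn":[0,0,0],"translation":[0,0,0],"grip":20}]'
```

```text
clock: 20.5
ee_pos: [0.5089, -0.3669, 0.0095]
tool_rot: [0.549, -0.445, 0.549, 0.445]
force: [-0.7, 0.3, -1.7]
gripper_width: 0.335
```

```bash
for i in 1; do python3 -m jog '[{"turn":[0,0,0],"translation":[0.4,0,0],"grip":20},{"turn":[0,0,0],"translation":[0,0,0],"grip":20},{"turn":[0,0,0],"translation":[0,0,0],"grip":20}]'; done; python3 -m jog '[{"turn":[0,0,0],"translation":[0.4,0,0],"grip":20},{"turn":[0,0,0],"translation":[0,0,0],"grip":20},{"turn":[0,0,0],"translation":[0,0,0],"grip":20}]'
```

```text
clock: 20.75
ee_pos: [0.509, -0.3669, 0.0092]
tool_rot: [0.549, -0.445, 0.549, 0.445]
force: [-0.9, 1.2, 3.1]
gripper_width: 0.332
clock: 21.0
ee_pos: [0.509, -0.3669, 0.0092]
tool_rot: [0.55, -0.445, 0.549, 0.445]
force: [-1.9, 0.8, 7.4]
gripper_width: 0.333
```

```bash
python3 -m jog '[{"turn":[0,0,0],"translation":[-0.4,0,0],"grip":34},{"turn":[0,0,0],"translation":[0,0,0],"grip":38},{"turn":[0,0,0],"translation":[0,0,0],"grip":46},{"turn":[0,0,0],"translation":[0,0,0],"grip":46},{"turn":[0,0,0],"translation":[0,0,0],"grip":46},{"turn":[0,0,0],"translation":[-8,0,0],"grip":46},{"turn":[0,0,0],"translation":[-25,0,0],"grip":46},{"turn":[0,0,0],"translation":[-35,0,0],"grip":46},{"turn":[0,0,0],"translation":[-35,0,0],"grip":46},{"turn":[0,0,0],"translation":[0,0,0],"grip":46},{"turn":[0,0,0],"translation":[0,0,0],"grip":46},{"turn":[0,0,0],"translation":[0,0,0],"grip":46}]'; python3 -c "
from h import *
goto(.442,.112,.07,36.3)"
```

```text
clock: 22.0
ee_pos: [0.5087, -0.3666, 0.1121]
tool_rot: [0.55, -0.445, 0.549, 0.445]
force: [-0.3, 0.5, -0.5]
gripper_width: 0.518
{'tr': array([ 42.2, 164.6, 454.4]), 'clk': 22.0, 'pos': array([ 0.5087, -0.3666,  0.1121]), 'jawnow': np.float64(78.0), 'turns': [array([41.7,  0. ,  0. ]), array([-138.3,   -0. ,    0. ])], 'q7': np.float64(2.07)}
```

```bash
python3 -m jog '[{"turn":[0,0,0],"translation":[0,12.7,35],"grip":46},{"turn":[0,0,0],"translation":[0,12.7,35],"grip":46},{"turn":[0,0,0],"translation":[0,12.7,35],"grip":46},{"turn":[0,0,0],"translation":[0,12.7,35],"grip":46},{"turn":[0,0,0],"translation":[0,12.7,35],"grip":46},{"turn":[0,0,0],"translation":[0,12.7,35],"grip":46},{"turn":[0,0,0],"translation":[0,12.7,35],"grip":46},{"turn":[0,0,0],"translation":[0,12.7,35],"grip":46},{"turn":[0,0,0],"translation":[0,12.7,35],"grip":46},{"turn":[0,0,0],"translation":[0,12.7,35],"grip":46},{"turn":[0,0,0],"translation":[0,12.7,35],"grip":46},{"turn":[0,0,0],"translation":[0,12.7,35],"grip":46}]'; python3 -m jog '[{"turn":[0,0,0],"translation":[0,12.2,34],"grip":46},{"turn":[7,0,0],"translation":[0,0,0],"grip":46},{"turn":[7,0,0],"translation":[0,0,0],"grip":46},{"turn":[7,0,0],"translation":[0,0,0],"grip":46},{"turn":[7,0,0],"translation":[0,0,0],"grip":46},{"turn":[7,0,0],"translation":[0,0,0],"grip":46},{"turn":[6.7,0,0],"translation":[0,0,0],"grip":46},{"turn":[0,0,0],"translation":[30,0,0],"grip":46},{"turn":[0,0,0],"translation":[12,0,0],"grip":46},{"turn":[0,0,0],"translation":[0,0,0],"grip":46},{"turn":[0,0,0],"translation":[0,0,0],"grip":46},{"turn":[0,0,0],"translation":[0,0,0],"grip":46}]';python3 -c "
from h import *
goto(.442,.112,.013,36.3)
im=snap('top','t5');s=snap('scene','s5')
cv2.imwrite('pics/c8.png',np.hstack([cv2.resize(im[130:270,190:480],None,fx=1.5,fy=2)[...,::-1],cv2.resize(s[140:280,260:370],None,fx=2.9,fy=2)[...,::-1]]))"
```

```text
clock: 23.0
ee_pos: [0.4452, 0.077, 0.1109]
tool_rot: [0.549, -0.445, 0.55, 0.445]
force: [0.3, -0.6, -0.1]
gripper_width: 0.529
clock: 24.0
ee_pos: [0.4419, 0.1112, 0.07]
tool_rot: [0.672, -0.22, 0.672, 0.22]
force: [-0.5, -0.7, 0.1]
gripper_width: 0.521
{'tr': array([57. ,  0.6,  0.5]), 'clk': 24.0, 'pos': array([0.4419, 0.1112, 0.07  ]), 'jawnow': np.float64(36.3), 'turns': [array([ 0., -0., -0.]), array([-1.8e+02,  0.0e+00, -1.0e-01])], 'q7': np.float64(0.46)}
```

View pics/c8.png

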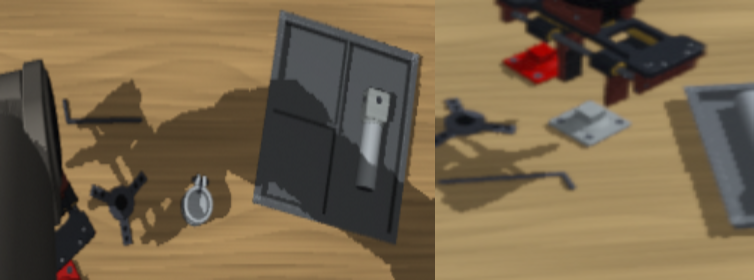

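```bash
python3 -m jog '[{"turn":[0,0,0],"translation":[20,0,0],"grip":46},{"turn":[0,0,0],"translation":[20,0,0],"grip":46},{"turn":[0,0,0],"translation":[12,0,0],"grip":46},{"turn":[0,0,0],"translation":[4,0,0],"grip":46},{"turn":[0,0,0],"translation":[0,0,0],"grip":46},{"turn":[0,0,0],"translation":[0,0,0],"grip":10},{"turn":[0,0,0],"translation":[0,0,0],"grip":10},{"turn":[0,0,0],"translation":[0,0,0],"grip":10},{"turn":[0,0,0],"translation":[0,0,0],"grip":10},{"turn":[0,0,0],"translation":[0,0,0],"grip":10},{"turn":[0,0,0],"translation":[0,0,0],"grip":10}]'; python3 -c "
from h import *
goto(.574,-.277,.1,78)
goto(.4744,-.2556,.1,78)"
```

```text
clock: 25.02
ee_pos: [0.4424, 0.1116, 0.0145]
tool_rot: [0.672, -0.22, 0.672, 0.221]
force: [-0.9, -0.2, 6.2]
gripper_width: 0.226
{'tr': array([ -85.6, -391.1, -124.1]), 'clk': 25.0167, 'pos': array([0.4424, 0.1116, 0.0145]), 'jawnow': np.float64(36.3), 'turns': [array([-41.7,   0.1,   0. ]), array([ 1.383e+02,  0.000e+00, -1.000e-01])], 'q7': np.float64(0.52)}
{'tr': array([ -85.7, -314.8, -191.7]), 'clk': 25.0167, 'pos': array([0.4424, 0.1116, 0.0145]), 'jawnow': np.float64(36.3), 'turns': [array([-41.7,   0.1,   0. ]), array([ 1.383e+02,  0.000e+00, -1.000e-01])], 'q7': np.float64(0.52)}
```

```bash
python3 -m jog '[{"turn":[0,0,0],"translation":[-10,0,0],"grip":10},{"turn":[0,0,0],"translation":[-25,0,0],"grip":10},{"turn":[0,0,0],"translation":[-30,0,0],"grip":10},{"turn":[0,0,0],"translation":[-25,-16.3,-5.2],"grip":10},{"turn":[0,0,0],"translation":[0,-32.6,-10.3],"grip":10},{"turn":[0,0,0],"translation":[0,-32.6,-10.3],"grip":10},{"turn":[0,0,0],"translation":[0,-32.6,-10.3],"grip":10},{"turn":[0,0,0],"translation":[0,-32.6,-10.3],"grip":10},{"turn":[0,0,0],"translation":[0,-32.6,-10.3],"grip":10},{"turn":[0,0,0],"translation":[0,-32.6,-10.3],"grip":10},{"turn":[0,0,0],"translation":[0,-32.6,-10.3],"grip":10},{"turn":[0,0,0],"translation":[0,-32.6,-10.3],"grip":10}]'; python3 -m jog '[{"turn":[0,0,0],"translation":[0,-32.6,-10.3],"grip":10},{"turn":[0,0,0],"translation":[0,-32.6,-10.3],"grip":10},{"turn":[0,0,0],"translation":[0,-32.6,-10.3],"grip":10},{"turn":[0,0,0],"translation":[0,-16.3,-5.2],"grip":10},{"turn":[-7,0,0],"translation":[0,0,0],"grip":10},{"turn":[-7,0,0],"translation":[0,0,0],"grip":10},{"turn":[-7,0,0],"translation":[0,0,0],"grip":10},{"turn":[-7,0,0],"translation":[0,0,0],"grip":10},{"turn":[-7,0,0],"translation":[0,0,0],"grip":10},{"turn":[-6.7,0,0],"translation":[0,0,0],"grip":10},{"turn":[0,0,0],"translation":[0,0,0],"grip":10},{"turn":[0,0,0],"translation":[0,0,0],"grip":10}]';python3 -m jog '[{"turn":[0,0,0],"translation":[0,0,0],"grip":10}]' ;python3 -c "
from h import *
goto(.574,-.277,.0175,78)"
```

```text
clock: 26.02
ee_pos: [0.5355, -0.1653, 0.1044]
tool_rot: [0.672, -0.22, 0.672, 0.221]
force: [0.9, 0.8, -1.4]
gripper_width: 0.226
clock: 27.02
ee_pos: [0.5738, -0.2771, 0.1043]
tool_rot: [0.55, -0.444, 0.55, 0.444]
force: [-0.5, 1.1, -1.3]
gripper_width: 0.227
clock: 27.1
ee_pos: [0.5739, -0.277, 0.1041]
tool_rot: [0.55, -0.444, 0.55, 0.444]
force: [-0.2, -0.3, -1.0]
gripper_width: 0.224
{'tr': array([86.6, -0.2,  0. ]), 'clk': 27.1, 'pos': array([ 0.5739, -0.277 ,  0.1041]), 'jawnow': np.float64(77.8), 'turns': [array([-0.2, -0. , -0. ]), array([179.8,  -0. ,   0. ])], 'q7': np.float64(1.84)}
```

```bash
python3 -m jog '[{"turn":[0,0,0],"translation":[20,0,0],"grip":10},{"turn":[0,0,0],"translation":[30,0,0],"grip":10},{"turn":[0,0,0],"translation":[20,0,0],"grip":10},{"turn":[0,0,0],"translation":[9,0,0],"grip":10},{"turn":[0,0,0],"translation":[4,0,0],"grip":10},{"turn":[0,0,0],"translation":[1.5,0,0],"grip":10},{"turn":[0,0,0],"translation":[0,0,0],"grip":10},{"turn":[0,0,0],"translation":[0,0,0],"grip":10},{"turn":[0,0,0],"translation":[0,0,0],"grip":10}]'; python3 -m jog '[{"turn":[0,0,0],"translation":[0.5,0,0],"grip":10},{"turn":[0,0,0],"translation":[0,0,0],"grip":10},{"turn":[0,0,0],"translation":[0,0,0],"grip":10}]'
```

```text
clock: 27.85
ee_pos: [0.575, -0.2774, 0.0207]
tool_rot: [0.55, -0.446, 0.549, 0.444]
force: [0.7, 1.0, -1.1]
gripper_width: 0.225
clock: 28.1
ee_pos: [0.5743, -0.2771, 0.0193]
tool_rot: [0.55, -0.445, 0.549, 0.445]
force: [-0.4, 0.3, -0.7]
gripper_width: 0.225
```

```bash
python3 -m jog '[{"turn":[0,0,0],"translation":[0.5,0,0],"grip":10},{"turn":[0,0,0],"translation":[0,0,0],"grip":10},{"turn":[0,0,0],"translation":[0,0,0],"grip":10}]'
```

```text
clock: 28.35
ee_pos: [0.5741, -0.277, 0.0184]
tool_rot: [0.549, -0.445, 0.549, 0.445]
force: [-0.0, -0.3, -1.7]
gripper_width: 0.222
```

```bash
python3 -m jog '[{"turn":[0,0,0],"translation":[0.5,0,0],"grip":10},{"turn":[0,0,0],"translation":[0,0,0],"grip":10},{"turn":[0,0,0],"translation":[0,0,0],"grip":10}]'; python3 -m jog '[{"turn":[0,0,0],"translation":[0.4,0,0],"grip":10},{"turn":[0,0,0],"translation":[0,0,0],"grip":10},{"turn":[0,0,0],"translation":[0,0,0],"grip":10}]'
```

```text
clock: 28.6
ee_pos: [0.5741, -0.277, 0.0179]
tool_rot: [0.549, -0.445, 0.549, 0.445]
force: [-0.2, 1.1, -1.7]
gripper_width: 0.225
clock: 28.85
ee_pos: [0.5741, -0.2771, 0.0176]
tool_rot: [0.549, -0.445, 0.549, 0.445]
force: [-0.6, 0.3, 0.7]
gripper_width: 0.221
```

```bash
python3 -m jog '[{"turn":[0,0,0],"translation":[0.2,0,0],"grip":10},{"turn":[0,0,0],"translation":[0,0,0],"grip":24},{"turn":[0,0,0],"translation":[0,0,0],"grip":30},{"turn":[0,0,0],"translation":[0,0,0],"grip":36},{"turn":[0,0,0],"translation":[0,0,0],"grip":36},{"turn":[0,0,0],"translation":[0,0,0],"grip":36},{"turn":[0,0,0],"translation":[-8,0,0],"grip":36},{"turn":[0,0,0],"translation":[-25,0,0],"grip":36},{"turn":[0,0,0],"translation":[-35,0,0],"grip":36},{"turn":[0,0,0],"translation":[-25,0,0],"grip":64},{"turn":[0,0,0],"translation":[0,0,0],"grip":64},{"turn":[0,0,0],"translation":[0,0,0],"grip":64}]'; python3 -c "
from h import *
goto(.4258,-.1028,.02,79)"
```

```text
clock: 29.85
ee_pos: [0.5753, -0.2776, 0.1126]
tool_rot: [0.55, -0.446, 0.549, 0.444]
force: [-0.0, 0.3, 0.2]
gripper_width: 0.598
{'tr': array([ 91.8, 182.9, 140. ]), 'clk': 29.85, 'pos': array([ 0.5753, -0.2776,  0.1126]), 'jawnow': np.float64(78.0), 'turns': [array([-1. , -0. ,  0.2]), array([179. ,   0.4,   0. ])], 'q7': np.float64(1.84)}
```

```bash
python3 -m jog '[{"turn":[0,0,0],"translation":[0,26,20],"grip":64},{"turn":[0,0,0],"translation":[0,26,20],"grip":64},{"turn":[0,0,0],"translation":[0,26,20],"grip":64},{"turn":[0,0,0],"translation":[0,26,20],"grip":64},{"turn":[0,0,0],"translation":[0,26,20],"grip":64},{"turn":[0,0,0],"translation":[0,26,20],"grip":64},{"turn":[0,0,0],"translation":[0,26,20],"grip":64},{"turn":[-1,0,0],"translation":[0,0,0],"grip":64},{"turn":[0,0,0],"translation":[25,0,0],"grip":64},{"turn":[0,0,0],"translation":[0,0,0],"grip":64},{"turn":[0,0,0],"translation":[0,0,0],"grip":64},{"turn":[0,0,0],"translation":[0,0,0],"grip":64}]';python3 -c "
from h import *
goto(.4258,-.1028,.02,79)
im=snap('top','t6');s=snap('scene','s6')
cv2.imwrite('pics/c9.png',np.hstack([cv2.resize(im[130:270,270:480],None,fx=2,fy=2.5)[...,::-1],cv2.resize(s[140:280,90:270],None,fx=2,fy=2.5)[...,::-1]]))"
```

```text
clock: 30.85
ee_pos: [0.425, -0.1027, 0.0853]
tool_rot: [0.545, -0.449, 0.546, 0.45]
force: [0.3, -0.6, 0.6]
gripper_width: 0.726
{'tr': array([65.3, -0.9,  0.1]), 'clk': 30.85, 'pos': array([ 0.425 , -0.1027,  0.0853]), 'jawnow': np.float64(79.0), 'turns': [array([-0. , -0. , -0.1]), array([ 1.8e+02, -1.0e-01,  0.0e+00])], 'q7': np.float64(1.57)}
```

View pics/c9.png

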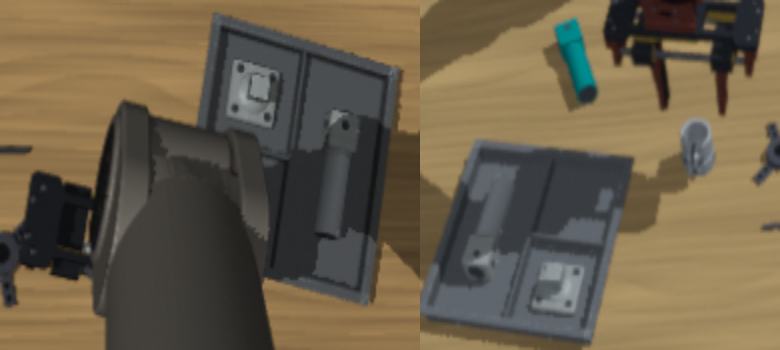

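```bash
python3 -m jog '[{"turn":[0,0,0],"translation":[20,-1,0],"grip":64},{"turn":[0,0,0],"translation":[22,0,0],"grip":64},{"turn":[0,0,0],"translation":[15,0,0],"grip":64},{"turn":[0,0,0],"translation":[8,0,0],"grip":64},{"turn":[0,0,0],"translation":[0,0,0],"grip":64},{"turn":[0,0,0],"translation":[0,0,0],"grip":64},{"turn":[0,0,0],"translation":[0,0,0],"grip":30},{"turn":[0,0,0],"translation":[0,0,0],"grip":30},{"turn":[0,0,0],"translation":[0,0,0],"grip":30},{"turn":[0,0,0],"translation":[0,0,0],"grip":30},{"turn":[0,0,0],"translation":[0,0,0],"grip":30},{"turn":[0,0,0],"translation":[0,0,0],"grip":30}]'; python3 -c "
from h import *
goto(.4744,-.2556,.025,78)"
```

```text
clock: 31.95
ee_pos: [0.4265, -0.1026, 0.0209]
tool_rot: [0.546, -0.45, 0.545, 0.45]
force: [-1.2, 0.4, 6.7]
gripper_width: 0.456
{'tr': array([  -4. ,  -76.1, -141.1]), 'clk': 31.95, 'pos': array([ 0.4265, -0.1026,  0.0209]), 'jawnow': np.float64(79.0), 'turns': [array([1. , 0. , 0.1]), array([-1.79e+02, -1.00e-01,  0.00e+00])], 'q7': np.float64(1.61)}
```

```bash
python3 -m jog '[{"turn":[0,0,0],"translation":[-10,0,0],"grip":30},{"turn":[0,0,0],"translation":[-25,0,0],"grip":30},{"turn":[0,0,0],"translation":[-30,0,0],"grip":30},{"turn":[0,0,0],"translation":[-10,-8,-14],"grip":30},{"turn":[0,0,0],"translation":[0,-15.2,-28.2],"grip":30},{"turn":[0,0,0],"translation":[0,-15.2,-28.2],"grip":30},{"turn":[0,0,0],"translation":[0,-15.2,-28.2],"grip":30},{"turn":[0,0,0],"translation":[0,-15.2,-28.2],"grip":30},{"turn":[1,0,0],"translation":[0,-7.5,-14],"grip":30},{"turn":[0,0,0],"translation":[0,0,0],"grip":30},{"turn":[0,0,0],"translation":[0,0,0],"grip":30},{"turn":[0,0,0],"translation":[0,0,0],"grip":30}]';python3 -m jog '[{"turn":[0,0,0],"translation":[15,0,0],"grip":30},{"turn":[0,0,0],"translation":[25,0,0],"grip":30},{"turn":[0,0,0],"translation":[17,0,0],"grip":30},{"turn":[0,0,0],"translation":[7,0,0],"grip":30},{"turn":[0,0,0],"translation":[3,0,0],"grip":30},{"turn":[0,0,0],"translation":[0,0,0],"grip":30},{"turn":[0,0,0],"translation":[0,0,0],"grip":30},{"turn":[0,0,0],"translation":[0,0,0],"grip":30}]'; python3 -c "
from h import *
goto(.4744,-.2556,.0239,78)"
```

```text
clock: 32.95
ee_pos: [0.4737, -0.2539, 0.0953]
tool_rot: [0.549, -0.445, 0.549, 0.446]
force: [-0.9, 0.5, -1.0]
gripper_width: 0.454
clock: 33.62
ee_pos: [0.4749, -0.2553, 0.0294]
tool_rot: [0.55, -0.446, 0.549, 0.445]
force: [-0.3, 0.2, -0.9]
gripper_width: 0.455
{'tr': array([ 5.5,  0.5, -0.4]), 'clk': 33.6167, 'pos': array([ 0.4749, -0.2553,  0.0294]), 'jawnow': np.float64(78.0), 'turns': [array([ 0. , -0. ,  0.1]), array([-1.8e+02, -1.0e-01, -0.0e+00])], 'q7': np.float64(1.91)}
```

```bash
python3 -m jog '[{"turn":[0,0,0],"translation":[2,0,0],"grip":30},{"turn":[0,0,0],"translation":[1,0,0],"grip":30},{"turn":[0,0,0],"translation":[0.5,0,0],"grip":30},{"turn":[0,0,0],"translation":[0,0,0],"grip":30},{"turn":[0,0,0],"translation":[0,0,0],"grip":30},{"turn":[0,0,0],"translation":[0,0,0],"grip":30}]';python3 -m jog '[{"turn":[0,0,0],"translation":[0.5,0,0],"grip":30},{"turn":[0,0,0],"translation":[0,0,0],"grip":30},{"turn":[0,0,0],"translation":[0,0,0],"grip":30}]'
```

```text
clock: 34.12
ee_pos: [0.4743, -0.2553, 0.0249]
tool_rot: [0.549, -0.445, 0.549, 0.445]
force: [0.1, -0.4, -1.2]
gripper_width: 0.456
clock: 34.37
ee_pos: [0.4742, -0.2553, 0.0243]
tool_rot: [0.549, -0.445, 0.549, 0.445]
force: [0.3, 0.4, -0.2]
gripper_width: 0.455
```

```bash
python3 -m jog '[{"turn":[0,0,0],"translation":[0.5,0,0],"grip":30},{"turn":[0,0,0],"translation":[0,0,0],"grip":30},{"turn":[0,0,0],"translation":[0,0,0],"grip":30}]'
```

```text
clock: 34.62
ee_pos: [0.4742, -0.2553, 0.024]
tool_rot: [0.549, -0.445, 0.549, 0.445]
force: [-1.6, 0.2, 2.3]
gripper_width: 0.455
```

Contact. Release, lift and retreat, then a last look.

```bash
python3 -m jog '[{"turn":[0,0,0],"translation":[0,0,0],"grip":44},{"turn":[0,0,0],"translation":[0,0,0],"grip":48},{"turn":[0,0,0],"translation":[0,0,0],"grip":54},{"turn":[0,0,0],"translation":[0,0,0],"grip":54},{"turn":[0,0,0],"translation":[0,0,0],"grip":54},{"turn":[0,0,0],"translation":[-8,0,0],"grip":54},{"turn":[0,0,0],"translation":[-25,0,0],"grip":54},{"turn":[0,0,0],"translation":[-35,0,0],"grip":54},{"turn":[0,0,0],"translation":[-35,0,0],"grip":54},{"turn":[0,0,0],"translation":[-20,10,15],"grip":54},{"turn":[0,0,0],"translation":[0,15,35],"grip":54},{"turn":[0,0,0],"translation":[0,5,35],"grip":54}]'; python3 -m jog '[{"turn":[0,0,0],"translation":[0,0,38],"grip":54},{"turn":[0,0,0],"translation":[0,0,38],"grip":54},{"turn":[0,0,0],"translation":[0,0,38],"grip":54},{"turn":[0,0,0],"translation":[0,0,38],"grip":54},{"turn":[0,0,0],"translation":[0,0,0],"grip":54},{"turn":[0,0,0],"translation":[0,0,0],"grip":54},{"turn":[0,0,0],"translation":[0,0,0],"grip":54}]'; python3 -c "
from h import *
im=snap('top','t7');s=snap('scene','s7')
cv2.imwrite('pics/c10.png',np.hstack([cv2.resize(im[80:290,70:480],(400,400))[...,::-1],cv2.resize(s[140:310,80:460],(400,400))[...,::-1]]))"
```

```text
clock: 35.62
ee_pos: [0.4617, -0.1665, 0.1489]
tool_rot: [0.551, -0.445, 0.55, 0.443]
force: [0.6, 0.0, -1.0]
gripper_width: 0.618
clock: 36.2
ee_pos: [0.4938, -0.0178, 0.1471]
tool_rot: [0.549, -0.445, 0.55, 0.445]
force: [-0.6, -0.8, -0.5]
gripper_width: 0.61
```

View pics/c10.png

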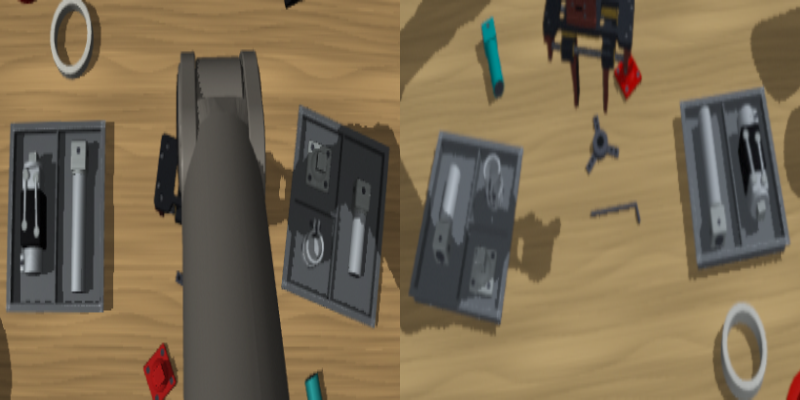

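The last look shows every part in its own compartment. The clamp stands upright, the pyramid points up, and the anchor and look-alikes haven't moved.

```bash
python3 -c "
from rig import *
print(hand_in(),read_state()['clock'])"
```

```text
the job is handed in; nothing more can be done
the job is handed in; nothing more can be done
```

Both kits are in their trays and the job is handed in. The clock read 36.2 s of the 128 s allowed at my last reading.

- **Above-knee tray:** I placed the knee first, then the long tube lying down.
- **Below-knee tray:** I placed the short tube in the long compartment, then the plate (pyramid up) and the clamp (bore up) in the two squares.
- **Setting down:** Each part was lowered in small steps until the wrist force showed it had touched the tray floor, then released. Wrist force in the readings stayed under about 8 N.
- **Last check:** The final top and scene pictures show all five parts in their own compartments, with the gripper clear of everything. The anchor, the red plate look-alike and the turquoise tube are on the bench where they lay.
- **Disagreement:** The tray rims measured about 215 mm against the listed 206 mm, probably because of a rim lip. This did not affect the placements. Otherwise the two camera views agreed to about 2 mm.

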